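# Unpeg the bobbin box and hold its lid at the pointer

## Task

Pull the wooden snap peg up out of the front of the bobbin box and leave it in the small wooden bowl, with the lid still shut. Then raise the lid, which has a knob on its front edge, until it stands in line with the brass pointer at the side of the box, and finish while still holding it up there with the gripper's fingers, so that the lacemaker can take bobbins out (it falls shut if let go). Do not shift the pointer, and leave the bowl, tin, bottle and thread spool standing where they are.

Things in the scene. Friction and masses are not known exactly. Their poses are not given: they have to be found in the camera images.
- box: Wooden bobbin box, fixed to the table: 170 mm deep (x), 250 mm wide (y), 80 mm high. Origin: centre of its underside; x from its front (knob, peg; towards the robot) to the hinge, y left, z up. The lid is hinged along the top of the far rim. A steel arc of radius 125 mm about the hinge line stands at its right end, 133 mm right of the middle.
- lid (a joint): Angle of the lid in rad: 0 = shut (level), grows as the front edge rises, stop at 1.6. Nearly free hinge, lid about 0.35 to 0.55 kg: 2 to 3 N at the knob lifts it, and it falls shut when let go. The lid is a flat 8 mm board over the whole box top, lower face 80.5 mm above the table.
- lid_hinge (a point): Middle of the lid's hinge line, at the lid's lower face, 80.5 mm above the table. The axes turn with the lid: y along the hinge line (left as seen from the robot), x in the lid's plane from its front edge to the hinge, z out of its upper face.
- knob (a point): The lid's knob: dark wooden cylinder, diameter 22 mm, 26 mm long along the hinge line (y), on a 10 mm stem 35 mm out of the middle of the lid's front edge. Origin: its centre, 205 mm from the hinge along the lid's -x and 4 mm along its z; axes as lid_hinge. Pinch its flat ends (26 mm apart) from above, fingers closing along y; it can pivot between the pads. 84.5 mm above the table when shut.
- pointer (a joint): Angle of the brass pointer in rad, same scale as the lid: in line when both values are equal. 0.55 to 1.1 at the start. Stiff (0.4 N m): it stays unless pushed. A bar 138 mm long, 10 mm high, 8 mm thick, at the right-hand (-y) end of the box, pivoted on the lid's hinge line 142 mm right of the box's middle, just outside the steel arc.
- pointer_tip (a point): Centre of the 20 mm disc at the free end of the pointer, 138 mm from the hinge line. Its x axis runs along the pointer from tip to pivot, y along the hinge line.
- peg: Loose dark wooden snap peg, 70 mm long, 30 g, upright in its socket: shaft diameter 11, length 30 mm, below; head diameter 24, height 40 mm, above. Origin: foot of the shaft, z up to the head. The shaft passes a fork on the lid's front edge, 21.5 mm deep into the socket; the head sits on the fork and keeps the lid shut. Sprung balls in a groove hold it: a straight upward pull of 8 to 18 N over 5 mm frees it.
- peg_head (a point): Point on the peg's axis in the middle of its head, 50 mm from the foot, 20 mm below the head's flat top. Grip the head from above in its upper half, as the lid's fork lies right under it.
- socket (a point): Mouth of the peg's socket in a block on the box's front, 80 mm above the table, 95 mm to the left (+y) of the knob and 18 mm nearer the hinge than the knob's centre. Fixed, axes of the box.
- bowl: Small loose open wooden bowl, rim diameter 120 mm, 35 mm high, 250 g, on the table at the left or the right of the box. Origin at the centre of its underside.
- tin: Bystander: plain steel tin, diameter 68 mm, 60 mm high, on the side where the bowl is not. Origin at the centre of its underside.
- bottle: Bystander: green drinking bottle, diameter 68 mm, 190 mm high, beyond the box at the left. Origin at the centre of its underside.
- spool: Bystander: thread spool standing upright, diameter 44 mm, 55 mm high, at the right. Origin at the centre of its underside.

How it is judged:
On the way, in this order (a step that is already met when the one before it is completed fails the run):
1. the peg is pulled right out of its socket, the lid still shut (distance between peg_head and socket above 0.1 m and value of joint lid below 0.08 rad), for 0.1 s.
2. the peg lies released in the bowl, the lid still shut (horizontal distance between peg_head and bowl below 0.065 m and height (world z) of peg_head below 0.075 m and linear speed of peg below 0.05 m/s and contact force between the fingers and peg below 0.1 N and value of joint lid below 0.08 rad), for 0.2 s.
At the end, for the whole second after the job is handed in: The lid stands within 0.07 rad (4 degrees) of the pointer's angle and still (under 0.08 rad/s), the fingers touching it with more than 0.5 N and so carrying it; the peg lies at rest and released in the bowl (middle of its head within 65 mm of the bowl's centre, below 75 mm) (angle between the x axis of knob and the x axis of pointer_tip, either way round below 0.07 rad and value of joint lid above 0.4 rad and velocity of joint lid between -0.08 and 0.08 rad/s and contact force between the fingers and lid above 0.5 N and horizontal distance between peg_head and bowl below 0.065 m and height (world z) of peg_head below 0.075 m and linear speed of peg below 0.05 m/s and contact force between the fingers and peg below 0.1 N); the arm keeps its last pose, push and grip.
It fails at once if the lid is forced up with the peg still in its socket (value of joint lid above 0.12 rad and distance between peg_head and socket below 0.06 m).
It fails at once if the pointer is shifted (distance of pointer_tip from where it was at the start of the episode above 0.008 m).
It fails at once if the bowl is pushed away or tipped over (distance of bowl from where it was at the start of the episode above 0.04 m or angle between bowl's own z axis and vertical above 0.6 rad).
It fails at once if the tin, bottle or spool is pushed away (30 mm) or knocked over (distance of any of tin, bottle, spool from where it was at the start of the episode above 0.03 m or angle between any of tin, bottle, spool's own z axis and vertical above 0.5 rad).
It also fails if it takes over 54 s, if anything falls off the work surface, if the arm or the gripper's body presses on something with over 40 N, if the wrist force passes 120 N, or if a joint passes its speed limit or range.

## Robot

A 7-joint arm with a two-finger parallel gripper is mounted at the origin on the work surface. World frame = base frame: x ahead of the robot, y to its left, z up, the work surface at z = 0. Lengths are in m, angles in rad, forces in N, time in s.
With the tool pointing down it reaches from about 0.4 to 0.85 m from the base axis. Payload 10.4 kg.
Tool frame: the origin (TCP) lies at the very end of the fingers, on their centre line; the grasp point (between the pads) lies 19 mm behind it; z points along the fingers, y is the line along which they close (so a half turn about z gives the same grasp; the last joint's range is limited). The gripper opens to 87 mm and grips with 3 to 60 N. Pads are 19 mm wide; open, the fingers measure 117 mm over their backs; the gripper's body (75 mm by 190 mm) begins 51 mm behind the grasp point.
Start: joints at [1.166, 0.332, -0.065, 1.46, 0.022, 1.35, -0.088], TCP at [0.233, -0.58, 0.223] pointing down, gripper open.
Joint ranges: [-2.6, 2.6], [-0.5, 2.12], [-1.47, 1.34], [0.16, 2.42], [-1.27, 4.41], [0.06, 2.06], [-2.6, 2.6]. Speed limits (rad/s): [2.22, 2.22, 2.79, 2.79, 3.14, 3.14, 3.14].

## Interface

Orientations are given as [roll, pitch, yaw] about the fixed x, y, z axes, in that order (R = Rz(yaw) Ry(pitch) Rx(roll)).
In Python, from plant import arm gives the robot as it stands.
- The arm moves only by the tool servo_tool, never from a script. Its argument "deltas" is a list of rows, each an object of numbers: "x", "y", "z": the shift along the tool's x, y, z scaled (see below); "ax", "ay", "az": the turn, a rotation vector about the tool's x, y, z scaled (see below). In form: [{"x": .., "y": .., "z": .., "ax": .., "ay": .., "az": ..}, ...]. A call has 1 to 8 rows; each row is the pose to reach, as a shift and turn from the pose commanded when the call began, along the tool's axes at that moment; what a row does not reach only later rows make up. The controller multiplies each number of a shift by 0.4 m and each number of a turn by 90 degrees. A row lasts 1/8 s, in which the tool goes at most 62.5 mm and 10.7 degrees, less where a joint would pass 70% of its speed; a pose out of reach is approached as far as the arm can. A call with a number of a shift or a turn outside -1 to 1 is refused whole. A call with a gripper value outside its range is refused whole. "hand" is the opening, from 0 (shut) to 1 (fully open), set as the call begins (left out, the last holds). The fingers move at their own pace and stop on an object; "squeeze" is the grip in N (left out, the last holds). Time passes only in rows, so rows that repeat a pose let the fingers close. It gives the time, the measured TCP pose, the force, the opening and the grip force at its end, in the units of the state.
- arm.get_state(): the state, without advancing time (a new reading comes with each control period).
- arm.get_image(name): name is "side" or "top"; returns a dict with "img" (420x560x3 uint8, blue, green, red), "fx", "fy", "cx", "cy" (pixels), "D" ([k1, k2, p1, p2, k3] as OpenCV has them; the pictures are not rectified), "extrinsics" (4x4, takes a point from world to camera coordinates). Camera axes: x right, y up, looking along -z (the intrinsics and any distortion apply to the point x, -y, -z); pixel columns grow to the right and rows downward; lengths in m; the calibration is good to about 2 mm. A picture is of the moment at which its call begins. There is no depth.
- arm.job_done(): hands the job in; it is judged then, once.
Trained networks look in a picture, given as the dict that the camera call returned (one of the last four; its "shot" number tells which), for a name from the list of things; names that differ only in an ending like _2 or _b are one class to them, and where a whole thing is asked for, a point or a joint stands for the part that bears it (a point fixed in the world has none). Each returns a list of dicts, best first, with "p" (0 to 1); they miss things now and then, are a little off and sometimes report something else, mostly with a low value. They report only what shows in the picture. A call takes as long as a camera call.
- arm.masks_of(picture, name): "pixels" (420x560 bool, what is visible of it) and "box" ([centre column, centre row, width, height] in pixels, round what is visible of it).
The state is a dict: "time": time; "qpos": joint angles; "qd": joint speeds; "tau": joint torques, N m; "tool_pos": TCP position; "ee_rot": TCP orientation; "contact_force": force on the tool from outside, world axes, zero at the start; "ft_torque": the same for the moment, N m; "width": finger opening in m; "grasp_force": force on a finger pad.
Only numpy, scipy, OpenCV 4.12 (cv2) and the standard library are available. Lean on these libraries where they do the work, as an engineer would, in place of code of your own. Each camera call takes 0.05 s, during which the arm holds its last target. There are 200 camera calls.

## Working session

There is one attempt and no reset: what is moved stays moved. The work goes in short steps, Python scripts to look and compute and a tool call to move; the robot and the scene stay as the last step left them, time stands still between calls to the robot, and variables do not carry over. Pictures are saved under pics/ and viewed, at most 10 in all, crops included, and the job is handed in when it is done.

Besides the shell and the picture viewer there is one more tool, called as name(argument=value, ...), one argument or row to a line, values as JSON. servo_tool: Moves the arm, as the interface text tells. Its arguments: {"type":"object","properties":{"deltas":{"type":"array"},"hand":{"type":"number"},"squeeze":{"type":"number"}},"required":["deltas"]}

```bash
mkdir -p pics; cat > h.py <<'E'
import numpy as np, cv2
from plant import arm
def cam(d):
    K=np.array([[d["fx"],0,d["cx"]],[0,d["fy"],d["cy"]],[0,0,1.]])
    return K,np.array(d["D"],float),np.array(d["extrinsics"],float)
F=np.diag([1,-1,-1.])
def proj(d,P):
    K,D,E=cam(d); P=np.atleast_2d(np.array(P,float))
    c=(P@E[:3,:3].T+E[:3,3])@F
    return cv2.projectPoints(c.reshape(-1,1,3),np.zeros(3),np.zeros(3),K,D)[0].reshape(-1,2)
def ray(d,uv):
    K,D,E=cam(d); n=cv2.undistortPoints(np.array([[uv]],float),K,D).ravel()
    r=E[:3,:3].T@(F@np.array([n[0],n[1],1])); o=-E[:3,:3].T@E[:3,3]
    return o,r/np.linalg.norm(r)
def atz(d,uv,z):
    o,r=ray(d,uv); return o+r*(z-o[2])/r[2]
E
python3 - <<'E'
from h import *
np.set_printoptions(precision=4,suppress=True)
s=arm.get_state();print(s["time"],s["tool_pos"],s["ee_rot"],s["width"])
for c in("side","top"):
    d=arm.get_image(c);cv2.imwrite(f"pics/{c}0.png",d["img"])
    print(c,ray(d,(280,210)))
    for n in("box","knob","pointer","pointer_tip","peg","bowl","tin","bottle","spool"):
        for m in arm.masks_of(d,n)[:2]:
            ys,xs=np.nonzero(m["pixels"]); print(n,round(m["p"],2),np.round(m["box"],1),xs.mean().round(1),ys.mean().round(1))
E
```

```text
0.0 [ 0.2327 -0.5796  0.2217] [-3.1401  0.0001  0.3818] 0.08698523873537202
side (array([0.0996, 0.5117, 0.7752]), array([ 0.5138, -0.5213, -0.6813]))
box 0.65 [295.3 204.5 110.2 143.3] 297.6 217.4
knob 0.91 [294.  213.2 112.3  86.7] 298.4 210.5
pointer 0.57 [318.9 239.3  11.9  23.6] 319.3 239.9
pointer 0.51 [316.4 158.2  44.8  19. ] 319.2 160.4
pointer_tip 0.7 [318.4 159.2  49.7  16.8] 317.9 160.8
peg 0.59 [319.  242.3  11.6  20.7] 319.2 240.3
bowl 0.63 [188.4 365.   69.7  59.8] 190.8 362.1
tin 0.79 [387.8 202.6  25.5  34.6] 389.2 201.5
bottle 0.91 [141.  286.2  46.   79.9] 140.1 288.7
spool 0.72 [352.9 163.7  18.5  24.2] 355.9 162.2
spool 0.57 [317.4 159.5  48.3  17.6] 317.4 160.8
top (array([ 0.4617, -0.0051,  1.1642]), array([ 0.1431, -0.0034, -0.9897]))
box 0.59 [303.  220.8 119.7 105.2] 301.3 217.4
knob 0.81 [300.4 224.7 108.7  96.2] 298.7 218.0
pointer 0.71 [355.1 189.8  16.   45.7] 351.6 189.2
pointer 0.44 [299.6 221.2 104.5  97.7] 298.7 218.6
pointer_tip 0.49 [351.9 190.6  20.9  45. ] 351.2 188.4
peg 0.39 [274.1 265.4  12.8  10. ] 272.2 265.2
bowl 0.69 [140.6 262.6  43.3  47.3] 140.5 261.8
bowl 0.53 [301.6 223.2 120.2 103.2] 301.4 217.6
tin 0.98 [387.4 264.6  26.5  26.4] 386.9 263.7
tin 0.72 [352.7 192.1  22.   44.6] 352.9 191.8
bottle 0.81 [141.6 195.1  44.7  29.6] 142.0 194.1
bottle 0.17 [300.1 224.6 112.1 101.1] 298.5 218.6
spool 0.54 [415.1 199.4  20.7  21.1] 414.3 199.0
```

```bash
python3 - <<'E'
import cv2
a=cv2.imread("pics/side0.png")[120:400,100:420];b=cv2.imread("pics/top0.png")[150:310,110:450]
cv2.imwrite("pics/c1.png",cv2.resize(a,None,fx=2.1,fy=2.1,interpolation=cv2.INTER_CUBIC))
cv2.imwrite("pics/c2.png",cv2.resize(b,None,fx=2.3,fy=2.3,interpolation=cv2.INTER_CUBIC))
E
```

```text
(no output)
```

View pics/c1.png

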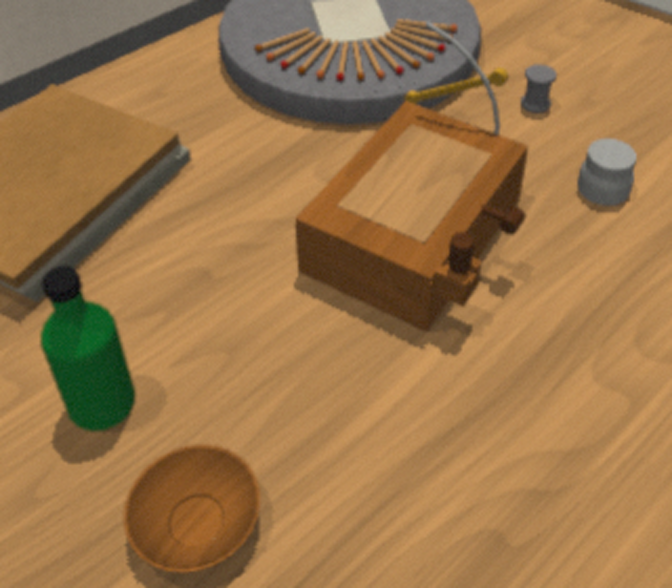

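View pics/c2.png

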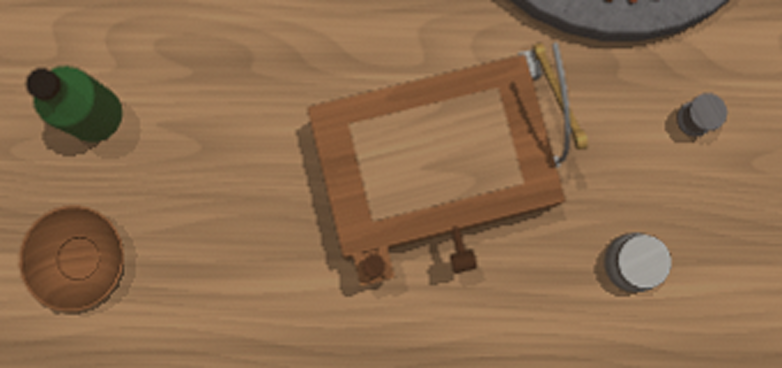

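The views show the peg head at about side (320,237) and top (271,265), and the knob at side (343,223) and top (311,263). The pointer tip is at side (338,157) and top (363,212), and the bowl is at the left at top (141,262). Next I fit the box pose and pointer angle to these.

```bash
cat > fit.py <<'E'
from h import *
from scipy.optimize import least_squares
np.set_printoptions(precision=4,suppress=True)
D={c:arm.get_image(c) for c in("side","top")}
def full(c,p): return np.array(p)/(2.1 if c=="side" else 2.3)+((100,120) if c=="side" else (110,150))
L=[(-.085,-.125,.0885),(-.085,.125,.0885),(.085,.125,.0885),(.085,-.125,.0885)]
pts={"side":[(526,148),(430,265),(298,218),(410,103),(510,217),(462,240)],
     "top":[(565,203),(345,255),(308,107),(525,55),(463,260),(370,265)]}
def model(q,off):
    x,y,w,a=q; c,s=np.cos(w),np.sin(w)
    tip=(.085-.138*np.cos(a),-.142,.0805+.138*np.sin(a))
    P={"side":L+[(-.12,0,.0845),(-.102,.095,.1085+.002),tip],"top":L+[(-.12,0,.088),(-.102,.095,.1285),tip]}
    return {k:np.array(v)@np.array([[c,s,0],[-s,c,0],[0,0,1]])+(x,y,0) for k,v in P.items()}
tips={"side":(499,77),"top":(582,142)}
def res(q):
    M=model(q,0)
    return np.concatenate([(proj(D[c],M[c])-full(c,pts[c]+[tips[c]])).ravel() for c in D])
r=least_squares(res,(.6,-.03,.25,.8),loss="soft_l1")
print(r.x); print(r.fun.reshape(-1,2))
x,y,w,a=r.x
for n,p in dict(knob=(-.12,0),peg=(-.102,.095),hinge=(.085,0)).items():
    print(n,x+np.cos(w)*p[0]-np.sin(w)*p[1],y+np.sin(w)*p[0]+np.cos(w)*p[1])
print("bowl",atz(D["top"],full("top",(72,260)),.03),atz(D["side"],full("side",(192,508)),.03))
# pointer bar as seen: tip triangulation
A=[];B=[]
for c in D:
    o,v=ray(D[c],full(c,tips[c])); m=np.eye(3)-np.outer(v,v);A.append(m);B.append(m@o)
print("tip",np.linalg.solve(sum(A),sum(B)),model(r.x,0)["top"][6])
E
python3 fit.py
```

```text
[ 0.6006 -0.059   0.2577  0.5759]
[[ 1.1245 -2.1048]
 [-0.0339  5.6624]
 [-2.2719 -1.2181]
 [-2.1778 -2.3063]
 [ 0.664   1.0028]
 [-1.0956  4.9183]
 [ 0.2334 -0.068 ]
 [ 0.9251 -0.3813]
 [-0.7672  1.0904]
 [-0.2    -0.4199]
 [ 0.8312 -0.555 ]
 [ 0.393   0.6129]
 [ 1.6071  0.3063]
 [-0.4531 -0.0621]]
knob 0.48459144049508135 -0.08961785097863705
peg 0.4777845132771445 0.00683247686865289
hinge 0.6828214729468713 -0.037369843991171076
bowl [0.4793 0.3496 0.03  ] [0.48   0.3495 0.03  ]
tip [ 0.6076 -0.2051  0.1546] [ 0.6071 -0.2042  0.1557]
```

```bash
cat > go.py <<'E'
import sys
from h import *
from scipy.spatial.transform import Rotation as R
np.set_printoptions(precision=4,suppress=True)
def go(p,rpy,base=None):
    s=arm.get_state() if base is None else base
    A=R.from_euler("xyz",s["ee_rot"]);B=R.from_euler("xyz",rpy)
    print("shift",A.inv().apply(np.array(p)-s["tool_pos"])/.4,"turn",(A.inv()*B).as_rotvec()/(np.pi/2))
    
if __name__=="__main__":
    s=arm.get_state();print(s["time"],s["tool_pos"],s["ee_rot"],s["width"],s["grasp_force"],s["contact_force"])
    v=list(map(float,sys.argv[1:])); go(v[:3],v[3:])
E
python3 go.py 0.478 0.007 0.22 3.1416 0 0.2577
python3 - <<'E'
from h import *
d=arm.get_image("side")
print(atz(d,(100+98/2.1,120+408/2.1),0.01))
E
```

```text
1.1 [ 0.2329 -0.58    0.2226] [ 3.1415 -0.      0.3818] 0.08673958910041303 0.0 [-0.5354 -0.1233  0.1181]
shift [ 1.1154 -1.1335  0.0064] turn [ 0.    -0.     0.079]
[0.64024342 0.35022163 0.01      ]
```

servo_tool(
  deltas=[
    {"x":0.7,"y":-0.7,"az":0.079},
    {"x":0.7,"y":-0.7,"az":0.079},
    {"x":0.7,"y":-0.7,"az":0.079},
    {"x":0.7,"y":-0.7,"az":0.079},
    {"x":0.7,"y":-0.7,"az":0.079},
    {"x":0.7,"y":-0.7,"az":0.079},
    {"x":0.7,"y":-0.7,"az":0.079},
    {"x":0.7,"y":-0.7,"az":0.079},
  ],
  hand=1,
)

```text
validation failed for argument at $.de...
```

```bash
python3 go.py 0.478 0.007 0.19 3.1416 0 0.2577
```

```text
1.15 [ 0.2329 -0.58    0.2226] [ 3.1415 -0.      0.3818] 0.08741384594522518 0.0 [ 0.2085 -0.066  -0.2873]
shift [ 1.1154 -1.1336  0.0813] turn [ 0.0001 -0.      0.079 ]
```

servo_tool(
  deltas=[
    {"x":0.7,"y":-0.7,"z":0,"ax":0,"ay":0,"az":0.079},
    {"x":0.7,"y":-0.7,"z":0,"ax":0,"ay":0,"az":0.079},
    {"x":0.7,"y":-0.7,"z":0,"ax":0,"ay":0,"az":0.079},
    {"x":0.7,"y":-0.7,"z":0,"ax":0,"ay":0,"az":0.079},
    {"x":0.7,"y":-0.7,"z":0,"ax":0,"ay":0,"az":0.079},
    {"x":0.7,"y":-0.7,"z":0,"ax":0,"ay":0,"az":0.079},
    {"x":0.7,"y":-0.7,"z":0,"ax":0,"ay":0,"az":0.079},
    {"x":0.7,"y":-0.7,"z":0,"ax":0,"ay":0,"az":0.079},
  ],
  hand=1,
)

```text
time: 2.15
tool_pos: [0.389, -0.2146, 0.2229]
ee_rot: [3.141, -0.0, 0.261]
contact_force: [-0.6, -1.0, 0.2]
width: 0.0868
grasp_force: 0.0
```

```bash
python3 go.py 0.478 0.007 0.19 3.1416 0 0.2577
```

```text
2.15 [ 0.389  -0.2146  0.2229] [ 3.1408 -0.0003  0.2609] 0.08676133550003713 0.0 [-0.5905 -0.9751  0.2202]
shift [ 0.3579 -0.478   0.0819] turn [ 0.0005 -0.0002  0.0021]
```

servo_tool(
  deltas=[
    {"x":0.358,"y":-0.478,"z":0.08,"ax":0,"ay":0,"az":0.002},
    {"x":0.358,"y":-0.478,"z":0.08,"ax":0,"ay":0,"az":0.002},
    {"x":0.358,"y":-0.478,"z":0.08,"ax":0,"ay":0,"az":0.002},
    {"x":0.358,"y":-0.478,"z":0.08,"ax":0,"ay":0,"az":0.002},
    {"x":0.358,"y":-0.478,"z":0.08,"ax":0,"ay":0,"az":0.002},
    {"x":0.358,"y":-0.478,"z":0.08,"ax":0,"ay":0,"az":0.002},
  ],
)

```text
time: 2.9
tool_pos: [0.4782, 0.0037, 0.1903]
ee_rot: [3.141, 0.001, 0.253]
contact_force: [0.0, -0.1, 0.3]
width: 0.0868
grasp_force: 0.0
```

```bash
python3 - <<'E'
from h import *
for c in("side","top"):
    d=arm.get_image(c)
    s=arm.get_state(); print(s["tool_pos"])
    u,v=proj(d,(.478,.007,.11))[0].astype(int); print(c,u,v,proj(d,[(.478,.007,.1285),(.478,.007,.0885),s["tool_pos"],(.4846,-.0896,.0845)]))
    a=d["img"][v-50:v+50,u-65:u+65]; cv2.imwrite(f"pics/{c}1.png",a)
a=[cv2.resize(cv2.imread(f"pics/{c}1.png"),None,fx=3,fy=3,interpolation=cv2.INTER_CUBIC) for c in("side","top")]
cv2.imwrite("pics/c3.png",np.hstack(a))
E
```

```text
[0.47809713 0.00333086 0.19045982]
side 318 239 [[319.45095547 233.36872433]
 [317.97856097 246.09760421]
 [323.08084699 211.19107121]
 [343.51331955 224.33793377]]
[0.47804853 0.00335055 0.19051287]
top 272 265 [[272.40805192 265.43106555]
 [272.5923653  265.69184786]
 [273.72610469 264.99051118]
 [311.57946986 263.68123874]]
```

View pics/c3.png

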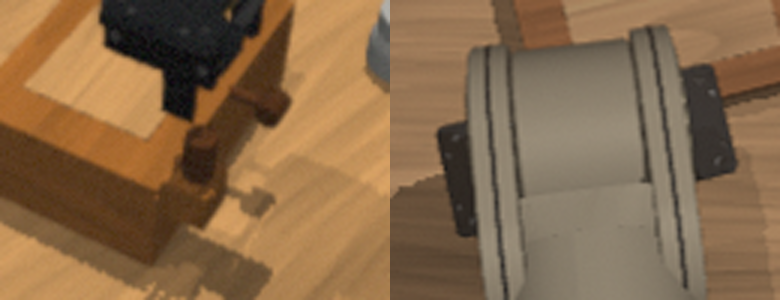

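The close view shows the peg head at side (319,241), within a pixel of the fit, and the gripper hangs over it. I descend with a small y correction.

servo_tool(
  deltas=[
    {"x":0,"y":-0.009,"z":0.1,"ax":0,"ay":0,"az":0},
    {"x":0,"y":-0.009,"z":0.16,"ax":0,"ay":0,"az":0},
    {"x":0,"y":-0.009,"z":0.2,"ax":0,"ay":0,"az":0},
    {"x":0,"y":-0.009,"z":0.224,"ax":0,"ay":0,"az":0},
    {"x":0,"y":-0.009,"z":0.224,"ax":0,"ay":0,"az":0},
    {"x":0,"y":-0.009,"z":0.224,"ax":0,"ay":0,"az":0},
  ],
)

```text
time: 3.75
tool_pos: [0.4778, 0.0089, 0.1017]
ee_rot: [3.141, -0.001, 0.254]
contact_force: [0.4, -0.6, 1.7]
width: 0.0868
grasp_force: 0.0
```

servo_tool(
  deltas=[
    {"x":0,"y":0,"z":0,"ax":0,"ay":0,"az":0},
    {"x":0,"y":0,"z":0,"ax":0,"ay":0,"az":0},
    {"x":0,"y":0,"z":0,"ax":0,"ay":0,"az":0},
    {"x":0,"y":0,"z":0,"ax":0,"ay":0,"az":0},
    {"x":0,"y":0,"z":0,"ax":0,"ay":0,"az":0},
    {"x":0,"y":0,"z":0,"ax":0,"ay":0,"az":0},
  ],
  hand=0,
  squeeze=20,
)

```text
time: 4.5
tool_pos: [0.4772, 0.009, 0.101]
ee_rot: [3.141, -0.0, 0.255]
contact_force: [-0.3, 0.3, 0.2]
width: 0.0348
grasp_force: 0.0
```

servo_tool(
  deltas=[
    {"x":0,"y":0,"z":0,"ax":0,"ay":0,"az":0},
    {"x":0,"y":0,"z":0,"ax":0,"ay":0,"az":0},
    {"x":0,"y":0,"z":0,"ax":0,"ay":0,"az":0},
    {"x":0,"y":0,"z":0,"ax":0,"ay":0,"az":0},
  ],
  squeeze=45,
)

```text
time: 5.0
tool_pos: [0.4779, 0.0076, 0.1014]
ee_rot: [3.14, -0.001, 0.253]
contact_force: [0.2, -4.8, 2.6]
width: 0.0233
grasp_force: 44.6
```

servo_tool(
  deltas=[
    {"x":0,"y":0.004,"z":0,"ax":0,"ay":0,"az":0},
    {"x":0,"y":0.004,"z":-0.015,"ax":0,"ay":0,"az":0},
    {"x":0,"y":0.004,"z":-0.03,"ax":0,"ay":0,"az":0},
    {"x":0,"y":0.004,"z":-0.05,"ax":0,"ay":0,"az":0},
    {"x":0,"y":0.004,"z":-0.075,"ax":0,"ay":0,"az":0},
    {"x":0,"y":0.004,"z":-0.1,"ax":0,"ay":0,"az":0},
    {"x":0,"y":0.004,"z":-0.15,"ax":0,"ay":0,"az":0},
    {"x":0,"y":0.004,"z":-0.2,"ax":0,"ay":0,"az":0},
  ],
)

```text
time: 6.0
tool_pos: [0.4777, 0.0078, 0.1823]
ee_rot: [3.141, -0.001, 0.255]
contact_force: [-0.1, 0.1, -0.1]
width: 0.0226
grasp_force: 44.5
```

```bash
python3 go.py 0.477 0.350 0.215 3.1416 0 0.0
```

```text
6.0 [0.4777 0.0078 0.1823] [ 3.1415 -0.0006  0.255 ] 0.022570769652179648 44.49033181008417 [-0.0583  0.0593 -0.0837]
shift [ 0.214  -0.8283 -0.0816] turn [ 0.     -0.0004  0.1623]
```

servo_tool(
  deltas=[
    {"x":0.03,"y":-0.1,"z":-0.05,"ax":0,"ay":0,"az":0.02},
    {"x":0.214,"y":-0.828,"z":-0.05,"ax":0,"ay":0,"az":0.16},
    {"x":0.214,"y":-0.828,"z":-0.05,"ax":0,"ay":0,"az":0.16},
    {"x":0.214,"y":-0.828,"z":-0.05,"ax":0,"ay":0,"az":0.16},
    {"x":0.214,"y":-0.828,"z":-0.05,"ax":0,"ay":0,"az":0.16},
    {"x":0.214,"y":-0.828,"z":-0.05,"ax":0,"ay":0,"az":0.16},
    {"x":0.214,"y":-0.828,"z":-0.05,"ax":0,"ay":0,"az":0.16},
    {"x":0.214,"y":-0.828,"z":-0.05,"ax":0,"ay":0,"az":0.16},
  ],
)

```text
time: 7.0
tool_pos: [0.4772, 0.3494, 0.2012]
ee_rot: [3.141, 0.0, 0.004]
contact_force: [-0.5, -0.1, -0.4]
width: 0.0234
grasp_force: 44.5
```

```bash
python3 go.py 0.479 0.350 0.056 3.1416 0 0.0; python3 - <<'E'
from h import *
d=arm.get_image("side"); cv2.imwrite("pics/c4.png",cv2.resize(d["img"][120:400,100:420],None,fx=2.1,fy=2.1))
E
```

```text
7.0 [0.4772 0.3494 0.2012] [3.1413 0.     0.0035] 0.02335452329217339 44.48693428770639 [-0.5043 -0.0721 -0.3645]
shift [ 0.0046 -0.0016  0.363 ] turn [0.0002 0.     0.0022]
```

View pics/c4.png

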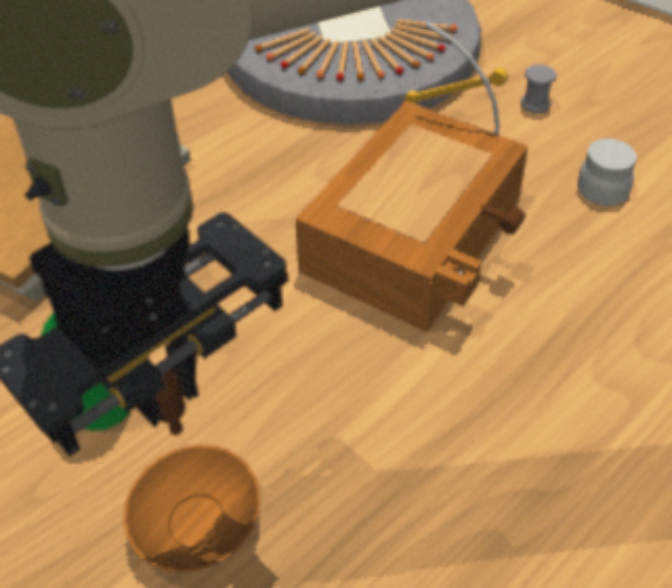

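The peg hangs in the gripper at (172,400), above the bowl, and the lid is shut with its socket empty. Lowering it now.

servo_tool(
  deltas=[
    {"x":0.004,"y":0,"z":0.12,"ax":0,"ay":0,"az":0},
    {"x":0.004,"y":0,"z":0.22,"ax":0,"ay":0,"az":0},
    {"x":0.004,"y":0,"z":0.3,"ax":0,"ay":0,"az":0},
    {"x":0.004,"y":0,"z":0.34,"ax":0,"ay":0,"az":0},
    {"x":0.004,"y":0,"z":0.36,"ax":0,"ay":0,"az":0},
    {"x":0.004,"y":0,"z":0.367,"ax":0,"ay":0,"az":0},
    {"x":0.004,"y":0,"z":0.367,"ax":0,"ay":0,"az":0},
  ],
)

```text
time: 7.92
tool_pos: [0.4791, 0.3498, 0.055]
ee_rot: [-3.141, -0.001, 0.003]
contact_force: [0.6, -0.8, -0.4]
width: 0.0228
grasp_force: 44.5
```

servo_tool(
  deltas=[
    {"x":0,"y":0,"z":0,"ax":0,"ay":0,"az":0},
    {"x":0,"y":0,"z":0,"ax":0,"ay":0,"az":0},
    {"x":0,"y":0,"z":0,"ax":0,"ay":0,"az":0},
    {"x":0,"y":0,"z":0,"ax":0,"ay":0,"az":0},
    {"x":0,"y":0,"z":0,"ax":0,"ay":0,"az":0},
  ],
  hand=0.8,
)

```text
time: 8.55
tool_pos: [0.4787, 0.3496, 0.0541]
ee_rot: [3.142, -0.0, 0.003]
contact_force: [-0.9, 0.8, 0.7]
width: 0.0642
grasp_force: 0.0
```

servo_tool(
  deltas=[
    {"x":0,"y":0,"z":-0.08,"ax":0,"ay":0,"az":0},
    {"x":0,"y":0,"z":-0.2,"ax":0,"ay":0,"az":0},
    {"x":0,"y":0,"z":-0.3,"ax":0,"ay":0,"az":0},
    {"x":0,"y":0,"z":-0.4,"ax":0,"ay":0,"az":0},
    {"x":0,"y":0,"z":-0.4,"ax":0,"ay":0,"az":0},
  ],
)

```text
time: 9.18
tool_pos: [0.4796, 0.3508, 0.2174]
ee_rot: [-3.139, -0.005, 0.003]
contact_force: [0.1, 1.1, -0.7]
width: 0.0692
grasp_force: 0.0
```

```bash
python3 go.py 0.4846 -0.0896 0.16 3.1416 0 0.2577; python3 - <<'E'
from h import *
d=arm.get_image("side"); cv2.imwrite("pics/c5.png",cv2.resize(d["img"][270:400,100:260],None,fx=3,fy=3))
E
```

```text
9.175 [0.4796 0.3508 0.2174] [-3.1387 -0.0046  0.0033] 0.06919934199576765 0.0 [ 0.1491  1.0715 -0.7009]
shift [0.0081 1.1015 0.1404] turn [-0.0014 -0.0031 -0.1619]
```

View pics/c5.png

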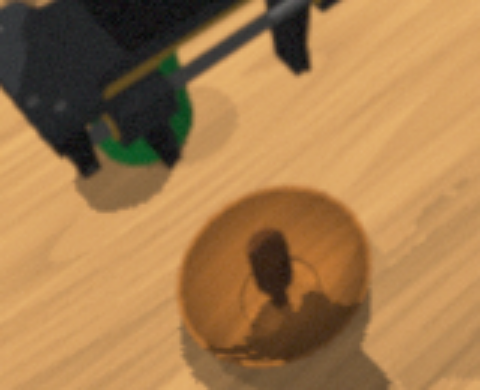

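The peg stands upright in the middle of the bowl, around crop (270,265), and is released. Next is the knob.

servo_tool(
  deltas=[
    {"x":0.008,"y":1,"z":0,"ax":0,"ay":0,"az":-0.162},
    {"x":0.008,"y":1,"z":0,"ax":0,"ay":0,"az":-0.162},
    {"x":0.008,"y":1,"z":0,"ax":0,"ay":0,"az":-0.162},
    {"x":0.008,"y":1,"z":0,"ax":0,"ay":0,"az":-0.162},
    {"x":0.008,"y":1,"z":0,"ax":0,"ay":0,"az":-0.162},
    {"x":0.008,"y":1,"z":0,"ax":0,"ay":0,"az":-0.162},
    {"x":0.008,"y":1,"z":0,"ax":0,"ay":0,"az":-0.162},
    {"x":0.008,"y":1,"z":0,"ax":0,"ay":0,"az":-0.162},
  ],
)

```text
time: 10.22
tool_pos: [0.4822, -0.0533, 0.2127]
ee_rot: [-3.141, 0.002, 0.253]
contact_force: [0.0, -0.3, -0.8]
width: 0.0698
grasp_force: 0.0
```

```bash
python3 go.py 0.4846 -0.0896 0.13 3.1416 0 0.2577
```

```text
10.225 [ 0.4822 -0.0533  0.2127] [-3.141   0.0023  0.2527] 0.06975384029738564 0.0 [ 0.0161 -0.2544 -0.7593]
shift [-0.0165  0.0894  0.2067] turn [-0.0003  0.0015 -0.0032]
```

servo_tool(
  deltas=[
    {"x":-0.016,"y":0.095,"z":0.1,"ax":0,"ay":0,"az":-0.003},
    {"x":-0.016,"y":0.095,"z":0.207,"ax":0,"ay":0,"az":-0.003},
    {"x":-0.016,"y":0.095,"z":0.207,"ax":0,"ay":0,"az":-0.003},
    {"x":-0.016,"y":0.095,"z":0.207,"ax":0,"ay":0,"az":-0.003},
  ],
)

```text
time: 10.72
tool_pos: [0.4873, -0.0877, 0.1326]
ee_rot: [3.142, -0.001, 0.264]
contact_force: [0.3, 0.2, 1.1]
width: 0.0702
grasp_force: 0.0
```

```bash
python3 go.py 0.4846 -0.0896 0.0665 3.1416 0 0.2577; python3 - <<'E'
from h import *
a=[]
for c in("side","top"):
    d=arm.get_image(c)
    for z in (.0845,): p=proj(d,[(.4846,-.0896,z)])[0]; print(c,p)
    u,v=p.astype(int); a.append(cv2.resize(d["img"][v-50:v+50,u-65:u+65],None,fx=3,fy=3,interpolation=cv2.INTER_CUBIC))
cv2.imwrite("pics/c6.png",np.hstack(a))
E
```

```text
10.725 [ 0.4873 -0.0877  0.1326] [ 3.1415 -0.001   0.2642] 0.07015113378388738 0.0 [0.2558 0.1702 1.1062]
shift [-0.0081  0.0029  0.1651] turn [ 0.     -0.0006  0.0041]
side [343.51331955 224.33793377]
top [311.57946986 263.68123874]
```

View pics/c6.png

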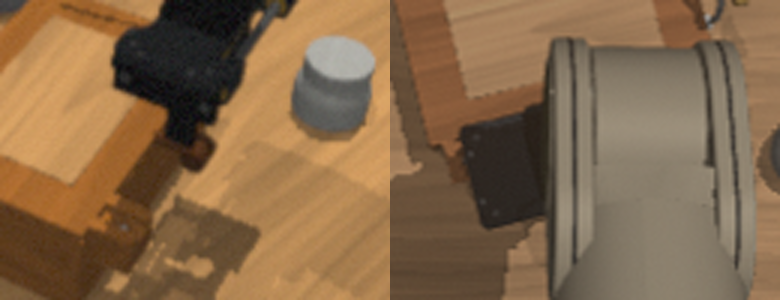

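The knob shows at side (343,225), matching the fit. Going down to grip it.

servo_tool(
  deltas=[
    {"x":-0.006,"y":0.003,"z":0.08,"ax":0,"ay":0,"az":0.004},
    {"x":-0.006,"y":0.003,"z":0.14,"ax":0,"ay":0,"az":0.004},
    {"x":-0.006,"y":0.003,"z":0.164,"ax":0,"ay":0,"az":0.004},
    {"x":-0.006,"y":0.003,"z":0.164,"ax":0,"ay":0,"az":0.004},
  ],
)

```text
time: 11.32
tool_pos: [0.4851, -0.0904, 0.0664]
ee_rot: [3.141, -0.001, 0.256]
contact_force: [0.4, -0.1, 0.9]
width: 0.0696
grasp_force: 0.0
```

servo_tool(
  deltas=[
    {"x":0,"y":0,"z":0,"ax":0,"ay":0,"az":0},
    {"x":0,"y":0,"z":0,"ax":0,"ay":0,"az":0},
    {"x":0,"y":0,"z":0,"ax":0,"ay":0,"az":0},
    {"x":0,"y":0,"z":0,"ax":0,"ay":0,"az":0},
    {"x":0,"y":0,"z":0,"ax":0,"ay":0,"az":0},
    {"x":0,"y":0,"z":0,"ax":0,"ay":0,"az":0},
    {"x":0,"y":0,"z":0,"ax":0,"ay":0,"az":0},
  ],
  hand=0,
  squeeze=25,
)

```text
time: 12.2
tool_pos: [0.4849, -0.0914, 0.0658]
ee_rot: [3.141, -0.0, 0.256]
contact_force: [2.6, -5.1, -2.7]
width: 0.0258
grasp_force: 25.0
```

```bash
python3 go.py 0.4846 -0.0896 0.0665 3.1416 0 0.2577
```

```text
12.2 [ 0.4849 -0.0914  0.0658] [ 3.1406 -0.0003  0.2556] 0.025813576212718924 25.007313396781683 [ 2.5533 -5.0873 -2.7299]
shift [ 0.0005 -0.0045 -0.0017] turn [ 0.0006 -0.0002 -0.0013]
```

servo_tool(
  deltas=[
    {"x":0.0035,"y":0.004,"z":-0.051,"ax":0,"ay":0,"az":0},
    {"x":0.012,"y":0.004,"z":-0.1015,"ax":0,"ay":0,"az":0},
    {"x":0.026,"y":0.004,"z":-0.151,"ax":0,"ay":0,"az":0},
    {"x":0.0445,"y":0.004,"z":-0.199,"ax":0,"ay":0,"az":0},
    {"x":0.0675,"y":0.004,"z":-0.2445,"ax":0,"ay":0,"az":0},
    {"x":0.088,"y":0.004,"z":-0.2775,"ax":0,"ay":0,"az":0},
    {"x":0.088,"y":0.004,"z":-0.2775,"ax":0,"ay":0,"az":0},
    {"x":0.088,"y":0.004,"z":-0.2775,"ax":0,"ay":0,"az":0},
  ],
)

```text
time: 13.2
tool_pos: [0.5179, -0.0826, 0.1763]
ee_rot: [-3.14, 0.003, 0.257]
contact_force: [-6.8, -0.2, 3.4]
width: 0.026
grasp_force: 25.0
```

```bash
python3 - <<'E'
from h import *
s=arm.get_state();print(s["tool_pos"],s["ee_rot"],s["width"],s["grasp_force"],s["contact_force"])
d=arm.get_image("side"); cv2.imwrite("pics/side7.png",d["img"]); cv2.imwrite("pics/c7.png",cv2.resize(d["img"][110:270,220:420],None,fx=3.6,fy=3.6,interpolation=cv2.INTER_CUBIC))
d=arm.get_image("top"); cv2.imwrite("pics/c8.png",cv2.resize(d["img"][150:300,110:400],None,fx=2.7,fy=2.7,interpolation=cv2.INTER_CUBIC))
E
```

```text
[ 0.51790551 -0.0826272   0.17631134] [-3.14032292e+00  2.68365524e-03  2.56610205e-01] 0.026010320927681362 25.000207219272852 [-6.80448486 -0.17120512  3.44352485]
```

View pics/c7.png

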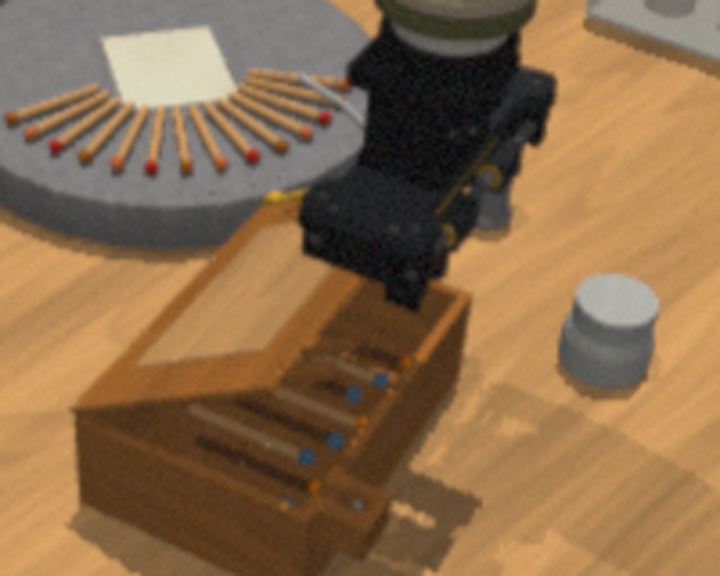

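View pics/c8.png

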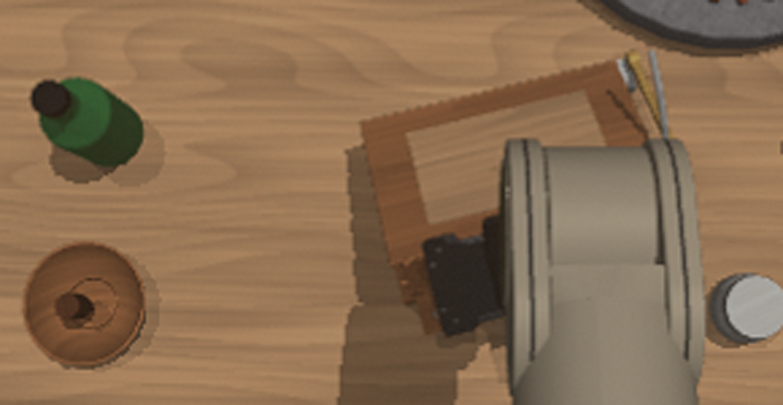

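The lid is up and the gripper holds the knob. The peg is in the bowl at top-crop (72,307). I check the lid angle against its front-left corner at side crop (276,388), lower edge.

```bash
python3 - <<'E'
from h import *
d=arm.get_image("side"); w=.2577;H=np.array([.6006,-.059,0]);Rz=np.array([[np.cos(w),-np.sin(w),0],[np.sin(w),np.cos(w),0],[0,0,1]])
for a in(.5,.54,.58,.62,.66):
    c,s=np.cos(a),np.sin(a)
    f=lambda lx,y,lz: Rz@np.array([.085-lx*c+lz*s,y,.0805+lx*s+lz*c])+H
    print(a,(np.round(proj(d,[f(.17,.125,0),f(.17,.125,.008),f(0,.125,0)])-(220,110),1)*3.6).round(0).tolist())
cv2.imwrite("pics/c9.png",cv2.resize(d["img"][200:245,230:330],None,fx=8,fy=8,interpolation=cv2.INTER_CUBIC))
s=arm.get_state();print(s["time"],s["tool_pos"],s["contact_force"],s["grasp_force"])
E
```

```text
0.5 [[280.0, 410.0], [275.0, 399.0], [71.0, 414.0]]
0.54 [[275.0, 401.0], [270.0, 390.0], [71.0, 414.0]]
0.58 [[270.0, 391.0], [264.0, 380.0], [71.0, 414.0]]
0.62 [[265.0, 382.0], [258.0, 370.0], [71.0, 414.0]]
0.66 [[259.0, 372.0], [252.0, 361.0], [71.0, 414.0]]
13.35 [ 0.51786798 -0.08260237  0.17623259] [-7.43538513  1.02414051  2.3443625 ] 25.000631706789136
```

View pics/c9.png

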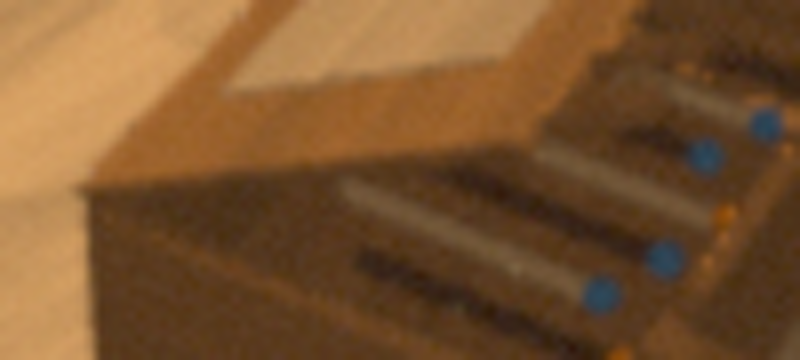

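```bash
python3 -c "
from plant import arm
print(arm.job_done())"
```

```text
the job is handed in; nothing more can be done
None
```

The job is handed in, with no verdict returned: the peg was released in the bowl with the lid shut, and the gripper is holding the lid up by its knob at about 0.57 rad, in line with the pointer at about 0.575 rad.

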